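Move the pliers set to the new rack in the same order

ROBOT

A 6-joint arm with a two-finger parallel gripper is mounted at the origin on the work surface. World frame = base frame: x ahead of the robot, y to its left, z up, the work surface at z = 0. Lengths are in m, angles in rad, forces in N, time in s.
With the tool pointing down it reaches from about 0.375 to 0.975 m from the base axis. Payload 3.8 kg.
Tool frame: the origin (TCP) lies at the very end of the fingers, on their centre line; the grasp point (between the pads) lies 19 mm behind it; x points along the fingers, y is the direction in which the jaws open and shut, and the axes are right-handed (so a half turn about x gives the same grasp; the last joint's range is limited). The gripper opens to 85 mm and grips with 20 to 120 N. Pads are 22 mm wide; open, the fingers measure 114 mm over their backs; the gripper's body (76 mm by 85 mm) begins 54 mm behind the grasp point. The pads swing forward as they close: fully open they stand 13 mm farther back than shut.
Start: joints at [1.203, 0.264, 1.604, -0, 1.274, -0.037], TCP at [0.219, 0.638, 0.231] pointing down, gripper open.
Joint ranges: [-2.63, 2.63], [-0.94, 2.18], [0.31, 2.57], [-1.31, 4.45], [0, 2.66], [-2.55, 2.55]. Speed limits (rad/s): [2.57, 2.57, 3.14, 3.14, 3.14, 3.14].

INTERFACE

Orientations are given as a unit quaternion [w, x, y, z].
In Python, from station import robot, claw, inverse_kinematics, readout, optics, finish_job gives the robot as it stands. Calls block until the motion is done:
- robot.move_ptp(position, orientation): joint-space move of the TCP to a pose.
- robot.move_l(position, speed=0.15, frame=None, force_limit=None): straight line of the TCP; frame=None keeps the orientation; speed is the mean speed in m/s. With force_limit (N) it stops when the force on the tool has changed by that much, and returns True; else False.
- robot.move_j(angles): joint-space move.
- claw.grip(opening, f_grip=None): finger opening in m; f_grip is the grip in N (None keeps the last); returns when the fingers have stopped.
- robot.pause(seconds).
- inverse_kinematics(position, orientation): joint angles nearest the present ones, or None.
- readout.observe(): the state.
- optics.capture(name): name is "scene" or "top"; returns a dict with "frame" (400x640x3 uint8, blue, green, red), "K" (3x3 intrinsics, pixels), "world_to_cam" (4x4, takes a point from world to camera coordinates). Camera axes: x right, y up, looking along -z (the intrinsics and any distortion apply to the point x, -y, -z); pixel columns grow to the right and rows downward; lengths in m; the calibration is good to about 2 mm. A picture is of the moment at which its call begins. There is no depth.
A pose or a line that the arm cannot do raises robot.MotionError and nothing moves.
- finish_job(): hands the job in, once; it reports no verdict.
The state is a dict: "time_s": time; "joint_pos": joint angles; "dq": joint speeds; "joint_efforts": joint torques, N m; "tcp_pos": TCP position; "tool_rot": TCP orientation; "ft_force": force on the tool from outside, world axes, zero at the start; "torque": the same for the moment, N m; "gripper_width": finger opening in m.
Only numpy, scipy, OpenCV 4.12 (cv2) and the standard library are available. Lean on these libraries where they do the work, as an engineer would, in place of code of your own. Each camera call takes 0.05 s, during which the arm holds its last target. There are 200 camera calls.

TASK

The old wooden pliers rack is to be taken off the sill: move its four pliers to the empty aluminium rack, one pair in each space, so that they hang in the same order from left to right (as the robot sees them) as they hang now. Move one pair at a time from rack to rack, into its final space, never laying one down on the sill or dropping it, and hang each astride the rail, jaws up and fully down. Leave the lantern, the bangle stand, the soap dish and the little jar where they are.

Things in the scene. Friction and masses are not known exactly. Their poses are not given: they have to be found in the camera images.
- rack_old: Wooden pliers rack, full at the start. Origin: centre of underside; y along the rail (robot's left), x across it, away from the robot. Fixed. Foot 100 x 212 x 12 mm. Rail 10 thick, flat top at z 95. Ribs 4 thick, 8 high at y -46, 0, 46 and end cheeks (also 8 higher) from |y| 93 part it into 4 spaces centred at y 69, 23, -23, -69 (left to right). 
- rack_new: Aluminium pliers rack, dark steel rail, empty at the start. Origin: centre of underside; y along the rail (robot's left), x across it, away from the robot. Fixed. Foot 100 x 212 x 12 mm. Rail 10 thick, flat top at z 105. Ribs 4 thick, 8 high at y -46, 0, 46 and end cheeks (also 8 higher) from |y| 93 part it into 4 spaces centred at y 69, 23, -23, -69 (left to right). 
- pliers_long: Long-nose pliers: slim jaws tapering to a tip at z 60 mm; jaws up, astride the rail. Origin at the crotch (joint underside, sits on the rail); z up, x across the rail. Steel joint z 0 to 32 mm, 22 wide in x, 11 thick in y: grip it in x at z 22. Grey handles down to z -75, 51 wide outside in x; gap between them 12 at the crotch, 28 at the lower end. Rigid, 75 g. 
- pliers_flat: Flat-nose pliers: short square jaws 16 mm wide to z 50; jaws up, astride the rail. Origin at the crotch (joint underside, sits on the rail); z up, x across the rail. Steel joint z 0 to 32 mm, 22 wide in x, 11 thick in y: grip it in x at z 22. Grey handles down to z -75, 51 wide outside in x; gap between them 12 at the crotch, 28 at the lower end. Rigid, 75 g. 
- pliers_nipper: End nipper: wide head, 26 mm in x, 14 in y, z 37 to 53; jaws up, astride the rail. Origin at the crotch (joint underside, sits on the rail); z up, x across the rail. Steel joint z 0 to 32 mm, 22 wide in x, 11 thick in y: grip it in x at z 22. Grey handles down to z -75, 51 wide outside in x; gap between them 12 at the crotch, 28 at the lower end. Rigid, 75 g. 
- pliers_bent: Bent-nose pliers: slim tip bent over to y 17, z 55 mm; jaws up, astride the rail. Origin at the crotch (joint underside, sits on the rail); z up, x across the rail. Steel joint z 0 to 32 mm, 22 wide in x, 11 thick in y: grip it in x at z 22. Grey handles down to z -75, 51 wide outside in x; gap between them 12 at the crotch, 28 at the lower end. Rigid, 75 g. 
- lantern: Cylindrical LED lantern with a grey base and cap, clear middle and black press button on top, 84 mm across (104 mm with its wire handle), 137 mm high; loose. Origin at the centre of its underside. Leave alone.
- bangle_stand: Glass T-shaped bangle stand with bangles on its bar, 100 mm foot, bar 170 mm long along y, 170 mm high; loose. Origin at the centre of its underside. Leave alone.
- soap_dish: Aluminium soap dish with a bar of soap, 85 x 120 mm, 26 mm high; loose. Origin at the centre of its underside. Leave alone.
- jar: Small amber glass jar with a white cap, 38 mm across, 57 mm high; loose. Origin at the centre of its underside. Leave alone.
There are look-alikes about, which are no part of the job. Leave any orange, red or yellow look-alike of the pliers_bent alone.

How it is judged:
By the outcome, as a careful person would: the job done as asked, in the order asked, and still so for the second after the job is handed in, with the robot touching nothing.
It also fails if it takes over 102 s, if anything falls off the work surface, if the arm or the gripper's body presses on something with over 40 N, if the wrist force passes 120 N, or if a joint passes its speed limit or range.

## Working session

There is one attempt and no reset: what is moved stays moved. The work goes in short steps, each a Python script; the robot and the scene stay as the last script left them, time stands still between calls to the robot, and variables do not carry over. Pictures are saved under pics/ and viewed, about 12 in all and at most 16, crops included, and the job is handed in when it is done.

```bash
ls; mkdir -p pics; python3 - <<'E'
from station import optics,readout
import cv2,numpy as np
for n in("scene","top"):
    c=optics.capture(n);cv2.imwrite(f"pics/{n}0.png",c["frame"]);print(n,c["K"],c["world_to_cam"],[k for k in c])
print(readout.observe())
E
```

```text
pics
scene [[484.46409454   0.         330.07673218]
 [  0.         484.46409454 190.83104158]
 [  0.           0.           1.        ]] [[-0.30299815  0.9529388  -0.0099883   0.2266772 ]
 [-0.51469962 -0.15481596  0.84327713  0.20803647]
 [ 0.80204515  0.26065238  0.53738619 -1.60228212]
 [ 0.          0.          0.          1.        ]] ['frame', 'K', 'world_to_cam']
top [[401.44424068   0.         324.28804288]
 [  0.         401.44424068 203.54126851]
 [  0.           0.           1.        ]] [[-0.00735934 -0.99938382 -0.03431943 -0.03561912]
 [ 0.9820622  -0.01368987  0.1880596  -0.59674084]
 [-0.18841355 -0.03231982  0.98155782 -0.89390337]
 [ 0.          0.          0.          1.        ]] ['frame', 'K', 'world_to_cam']
{'time_s': 0.1, 'joint_pos': array([ 1.20312753e+00,  2.64691629e-01,  1.60525069e+00,  1.69350550e-05,
        1.27370269e+00, -3.69295709e-02]), 'dq': array([-0.0009454 , -0.00088468, -0.00400749,  0.00188361,  0.00226113,
       -0.00020021]), 'joint_efforts': array([ 6.95734252e-04, -5.16703928e+01, -3.68594456e+01, -2.45939606e-05,
        6.20408086e-03, -8.60298627e-06]), 'tcp_pos': array([0.21897652, 0.63778888, 0.23007006]), 'tool_rot': array([ 0.69730808,  0.11569374,  0.69761087, -0.11711308]), 'ft_force': array([-0.73298209, -0.14998536, -0.07930497]), 'torque': array([0.03887126, 0.01582726, 0.00671746]), 'gripper_width': 0.08544547259457522}
```

View pics/scene0.png

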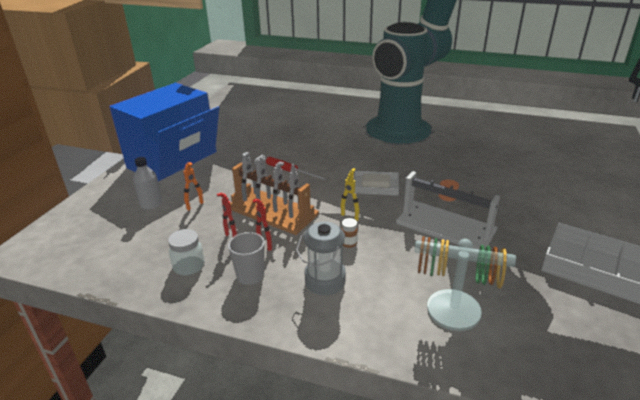

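View pics/top0.png

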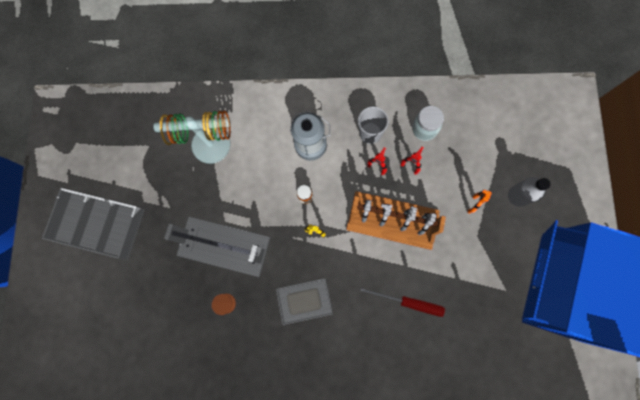

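The scene view faces the robot, so the full wooden rack is at about (275,200) and the empty aluminium one at (450,215). In the top view they are at (397,220) and (222,245). Next I'll enlarge the two racks.

```bash
python3 - <<'E'
import cv2,numpy as np
t=cv2.imread("pics/top0.png")
a=cv2.resize(t[180:260,340:450],None,fx=7,fy=7,interpolation=cv2.INTER_CUBIC)
b=cv2.resize(t[205:285,155:280],None,fx=6.3,fy=6.3,interpolation=cv2.INTER_CUBIC)
cv2.imwrite("pics/ca.png",np.clip(a*1.3,0,255));cv2.imwrite("pics/cb.png",np.clip(b*1.6,0,255))
E
```

```text
[ WARN:0@0.094] global loadsave.cpp:1063 imwrite_ Unsupported depth image for selected encoder is fallbacked to CV_8U.
```

View pics/ca.png

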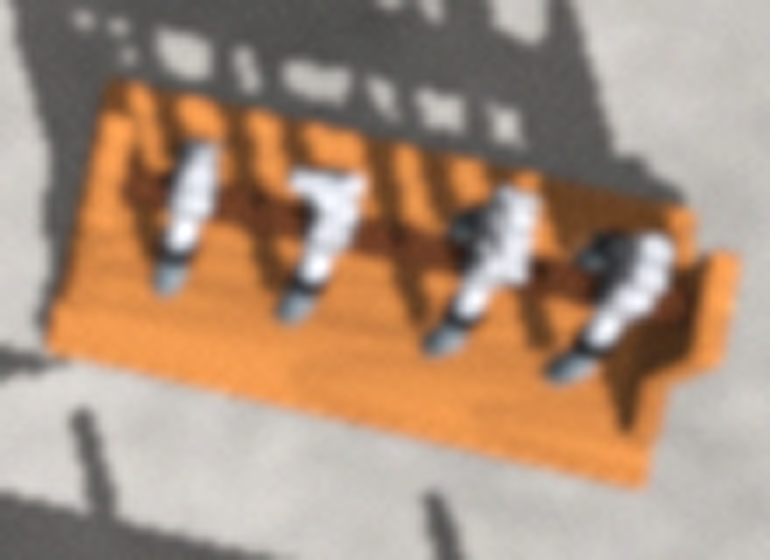

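View pics/cb.png

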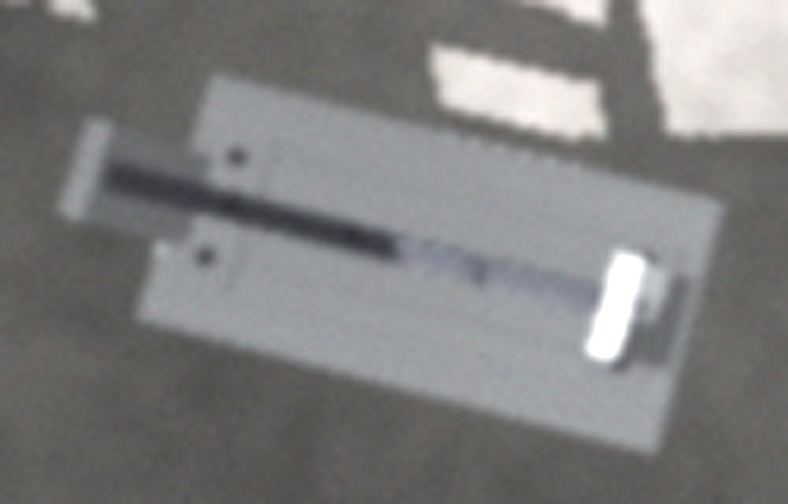

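Top crops: the old rack foot's near corners are at about (50,340) and (645,475). The new rack's rail runs from (105,178) to (600,297), and its foot corners are clear. Next I'll look at the same racks in the scene view.

```bash
python3 - <<'E'
import cv2,numpy as np
t=cv2.imread("pics/scene0.png")
a=cv2.resize(t[145:235,225:325],None,fx=6,fy=6,interpolation=cv2.INTER_CUBIC)
b=cv2.resize(t[165:245,390:510],None,fx=6,fy=6,interpolation=cv2.INTER_CUBIC)
cv2.imwrite("pics/cc.png",cv2.convertScaleAbs(a,alpha=1.3));cv2.imwrite("pics/cd.png",cv2.convertScaleAbs(b,alpha=1.4))
E
```

```text
(no output)
```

View pics/cc.png

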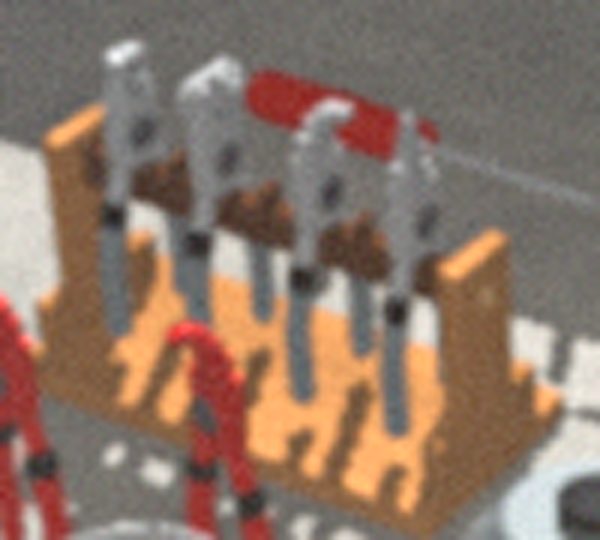

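View pics/cd.png

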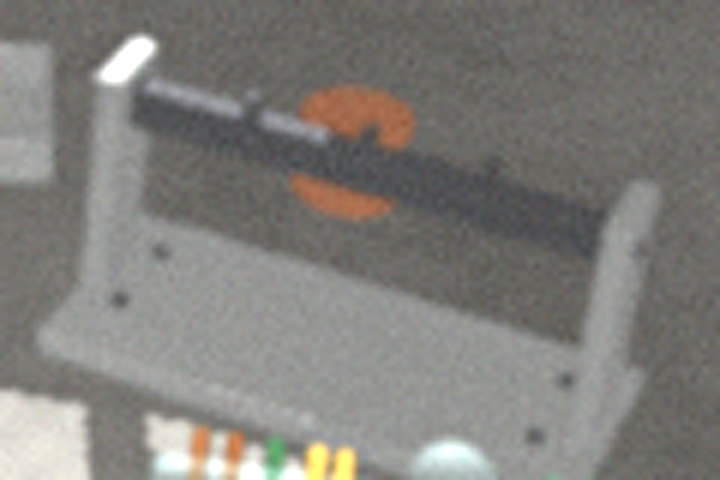

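The scene crops show the cheek tops clearly. On the old rack they are at (75,127) and (473,255), on the new one at (127,60) and (630,195). I'll cast rays through these.

```bash
cat > h.py <<'E'
from station import optics
import numpy as np
CAM={n:optics.capture(n) for n in("scene","top")}
def ray(n,uv):
    c=CAM[n];M=c["world_to_cam"];R=M[:3,:3];p=np.linalg.solve(c["K"],[*uv,1]);d=R.T@(p*[1,-1,-1])
    return -R.T@M[:3,3],d
def onz(n,uv,z):
    o,d=ray(n,uv);return o+d*(z-o[2])/d[2]
def proj(n,P):
    c=CAM[n];M=c["world_to_cam"];q=M[:3,:3]@P+M[:3,3];p=c["K"]@(q*[1,-1,-1]);return p[:2]/p[2]
E
python3 - <<'E'
from h import *
np.set_printoptions(precision=4,suppress=True)
A=lambda u,v:(340+u/7,180+v/7)
B=lambda u,v:(155+u/6.3,205+v/6.3)
C=lambda u,v:(225+u/6,145+v/6)
D=lambda u,v:(390+u/6,165+v/6)
def s(l,n,uv,z): print(l,onz(n,uv,z)[:2])
s("old L cheek sc","scene",C(473,255),.103); s("old R cheek sc","scene",C(75,127),.103)
s("old R cheek top","top",A(722,310),.103)
s("old foot NL","top",A(48,337),.012);s("old foot NR","top",A(645,475),.012)
s("old rail L","top",A(128,185),.095);s("old rail R","top",A(690,302),.095)
s("new L sc","scene",D(633,195),.113);s("new R sc","scene",D(127,60),.113)
s("new L top","top",B(87,168),.113);s("new R top","top",B(617,307),.113)
for l,u in dict(NL=(137,318),FL=(214,78),FR=(722,206),NR=(655,450)).items(): s("new foot "+l,"top",B(*u),.012)
s("new rail L","top",B(107,178),.105);s("new rail R","top",B(597,297),.105)
for l,u in dict(jarcap=(305,192)).items(): s(l,"top",u,.057)
s("bar L","top",(155,127),.165);s("bar R","top",(230,125),.165);s("lantern","top",(307,124),.137);s("yellow","top",(315,231),.1)
# pliers tips: top vs scene
for l,u,v,z in [("p1",(200,160),(405,118),.15),("p2",(330,180),(330,108),.14),("p3",(515,200),(218,75),.145),("p4",(650,245),(127,52),.145)]:
    print(l,onz("top",A(*u),z)[:2],onz("scene",C(*v),z)[:2])
E
```

```text
old L cheek sc [ 0.5917 -0.1113]
old R cheek sc [ 0.5461 -0.3013]
old R cheek top [ 0.5371 -0.3051]
old foot NL [ 0.5428 -0.0953]
old foot NR [ 0.4927 -0.2992]
old rail L [ 0.5811 -0.12  ]
old rail R [ 0.5409 -0.2973]
new L sc [0.5259 0.3034]
new R sc [0.4835 0.1145]
new L top [0.5266 0.3023]
new R top [0.476  0.1128]
new foot NL [0.4803 0.3219]
new foot FL [0.5744 0.297 ]
new foot FR [0.5215 0.0942]
new foot NR [0.4283 0.1182]
new rail L [0.5239 0.2983]
new rail R [0.4801 0.1217]
jarcap [0.6248 0.0038]
bar L [0.7523 0.3263]
bar R [0.7534 0.1597]
lantern [ 0.7635 -0.0071]
yellow [ 0.5259 -0.0222]
p1 [ 0.5785 -0.139 ] [ 0.5777 -0.1418]
p2 [ 0.5736 -0.1792] [ 0.5622 -0.1794]
p3 [ 0.5658 -0.2341] [ 0.5585 -0.2279]
p4 [ 0.5514 -0.2738] [ 0.5513 -0.2706]
```

```bash
cat >> h.py <<'E'
from station import robot,claw,inverse_kinematics,readout
from scipy.spatial.transform import Rotation as Ro
OLD=dict(c=np.array([.566,-.208]),a=np.radians(13.6),z=.095)
NEW=dict(c=np.array([.502,.208]),a=np.radians(14.2),z=.105)
Y=[.069,.023,-.023,-.069]
def ax(r): a=r["a"];return np.array([np.cos(a),-np.sin(a)]),np.array([np.sin(a),np.cos(a)])
def quat(r,s):
    ex,_=ax(r);x=np.array([0,0,-1.]);y=np.array([*(s*ex),0]);q=Ro.from_matrix(np.c_[x,y,np.cross(x,y)]).as_quat();return q[[3,0,1,2]]
def pos(r,i,up,dx=0,dy=0):
    ex,ey=ax(r);p=r["c"]+ey*(Y[i]+dy)+ex*dx;return np.array([*p,r["z"]+.003+up])
def F(r):
    f=readout.observe()["ft_force"];ex,ey=ax(r);return np.round([f[:2]@ex,f[:2]@ey,f[2]],1)
E
python3 - <<'E'
from h import *
for s in(1,-1):
    for r in(OLD,NEW):
        for i in (0,3):print(s,[np.round(q,2) if (q:=inverse_kinematics(pos(r,i,u),quat(r,s))) is not None else None for u in(0,.16)])
E
```

```text
1 [array([-0.28,  0.24,  1.9 , -0.  ,  1.01, -0.04]), array([-0.28,  0.11,  1.74, -0.  ,  1.3 , -0.04])]
1 [array([-0.5 ,  0.27,  1.86, -0.  ,  1.01, -0.27]), array([-0.5 ,  0.14,  1.71, -0.  ,  1.3 , -0.27])]
1 [array([ 0.44,  0.21,  1.91, -0.  ,  1.02,  0.69]), array([ 0.44,  0.08,  1.75, -0.  ,  1.31,  0.69])]
1 [array([ 0.23,  0.06,  2.09, -0.  ,  1.  ,  0.48]), array([ 0.23, -0.08,  1.91, -0.  ,  1.31,  0.48])]
-1 [None, None]
-1 [None, None]
-1 [array([ 0.44,  0.21,  1.91, -0.  ,  1.02, -2.45]), array([ 0.44,  0.08,  1.75, -0.  ,  1.31, -2.45])]
-1 [None, None]
```

```bash
python3 - <<'E'
from h import *
import cv2
p=readout.observe()["tcp_pos"];p[2]=.30
robot.move_l(p,speed=.25)
robot.move_ptp(pos(OLD,0,.16),quat(OLD,1))
claw.grip(.055,25)
print(F(OLD))
robot.move_l(pos(OLD,0,.07),speed=.25)
ft=robot.move_l(pos(OLD,0,0),speed=.1,force_limit=10)
o=readout.observe();print(ft,o["tcp_pos"],F(OLD),o["time_s"])
ims=[]
for n,(u,v) in(("top",(397,215)),("scene",(275,190))):
    f=optics.capture(n)["frame"][v-60:v+60,u-65:u+65];ims.append(cv2.resize(f,None,fx=3,fy=3,interpolation=cv2.INTER_CUBIC))
cv2.imwrite("pics/g1.png",np.hstack(ims))
E
```

```text
[-0.4  0.7  0.1]
False [ 0.58286768 -0.14111896  0.09867281] [ 0.1  1.  -0.1] 5.6083
```

View pics/g1.png

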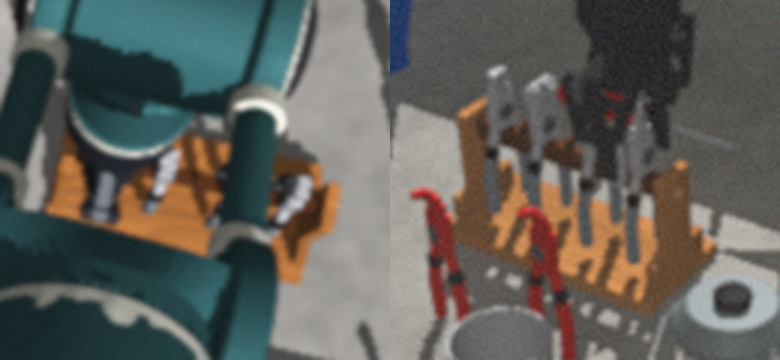

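The views disagree. In the top crop the gripper sits over pair 1 at (100,200), but in the scene crop a finger at (600,130) seems left of pair 1 at (640,140). I'll project the fingertip points and zoom in.

```bash
python3 - <<'E'
from h import *
import cv2
ex,ey=ax(OLD);p=pos(OLD,0,0)
f=CAM["scene"]["frame"];a=cv2.resize(f[130:235,235:335],None,fx=5.5,fy=5.5,interpolation=cv2.INTER_CUBIC)
a=cv2.convertScaleAbs(a,alpha=1.8,beta=20)
for dx,col in((.028,(0,255,0)),(-.028,(255,0,255)),(0,(0,255,255))):
    q=p+np.array([*(ex*dx),0]);
    for dz in(0,.04):
        u=proj("scene",q+[0,0,dz]);print(dx,dz,u,proj("top",q+[0,0,dz]));cv2.circle(a,tuple(int(v) for v in (u-[235,130])*5.5),4,col,-1)
cv2.imwrite("pics/g2.png",a)
E
```

```text
0.028 0 [286.20938136 190.90266369] [370.2625413  193.71655888]
0.028 0.04 [285.15488817 175.74184738] [371.70636519 189.79539608]
-0.028 0 [300.10458245 179.85608457] [365.06150133 217.58717525]
-0.028 0.04 [299.35518654 165.02832859] [366.28404024 214.71258879]
0 0 [293.28180638 185.28013962] [367.67617775 205.58689491]
0 0.04 [292.3851002  170.28696112] [369.01063244 202.18308826]
```

View pics/g2.png

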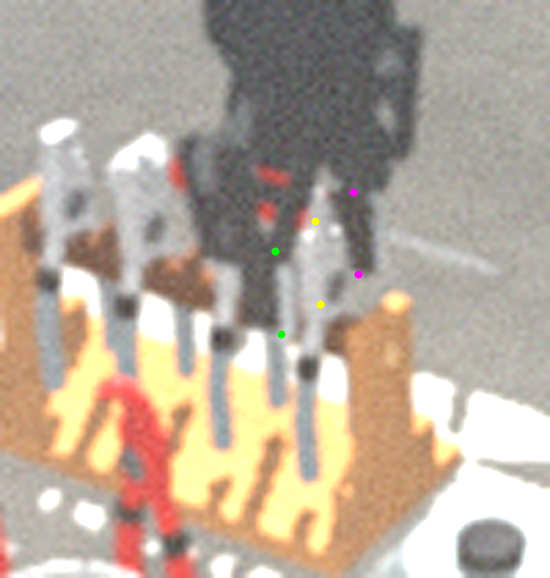

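The fingers do straddle pair 1: one finger at (265,300), the other at (365,240), and the projected centre falls on the joint. Grip now and use the side force to centre.

```bash
cat >> h.py <<'E'
import json,os
def grip_center(r,i):
    """grip and shift across the rail until the side force is small; returns the shift"""
    f0=F(r);claw.grip(0.0,25);dx=0
    for _ in range(4):
        f=F(r)-f0;print("grip",f,readout.observe()["gripper_width"].round(4),"dx",dx)
        if abs(f[0])<4:break
        dx+=.001*np.sign(f[0]);robot.move_l(pos(r,i,0,dx),speed=.05)
    return dx
E
python3 - <<'E'
from h import *
dx=grip_center(OLD,0)
claw.grip(0,40)
robot.move_l(pos(OLD,0,.012,dx),speed=.04);print(F(OLD))
robot.move_l(pos(OLD,0,.16,dx),speed=.2)
o=readout.observe();print(o["gripper_width"],o["tcp_pos"],F(OLD),o["time_s"])
E
```

```text
Traceback (most recent call last):
  File "h.py", line 28, in grip_center
    f=F(r)-f0;print("grip",f,readout.observe()["gripper_width"].round(4),"dx",dx)
                             ^^^^^^^^^^^^^^^^^^^^^^^^^^^^^^^^^^^^^^^^
AttributeError: 'float' object has no attribute 'round'
```

```bash
sed -i 's/readout.observe()\["gripper_width"\].round(4)/round(readout.observe()["gripper_width"],4)/' h.py
python3 - <<'E'
from h import *
import cv2
dx=grip_center(OLD,0)
claw.grip(0,40)
robot.move_l(pos(OLD,0,.012,dx),speed=.04);print(F(OLD))
robot.move_l(pos(OLD,0,.16,dx),speed=.2)
o=readout.observe();print(o["gripper_width"],o["tcp_pos"],F(OLD),o["time_s"])
robot.move_ptp(pos(NEW,0,.15),quat(NEW,1))
o=readout.observe();print(o["gripper_width"],F(NEW),o["time_s"])
robot.move_l(pos(NEW,0,.082),speed=.2)
ims=[]
for n,(u,v) in(("top",(220,235)),("scene",(455,185))):
    f=optics.capture(n)["frame"][v-55:v+55,u-65:u+65];ims.append(cv2.resize(f,None,fx=3,fy=3,interpolation=cv2.INTER_CUBIC))
cv2.imwrite("pics/g3.png",cv2.convertScaleAbs(np.hstack(ims),alpha=1.5))
E
```

```text
grip [0.3 0.7 0.1] 0.0217 dx 0
[ 0.8  0.1 -0.6]
0.02145607413932661 [ 0.58132099 -0.14069533  0.25639142] [ 0.5  0.6 -0.5] 8.175
0.02137053304084854 [ 0.2 -0.1  0.3] 9.725
```

View pics/g3.png

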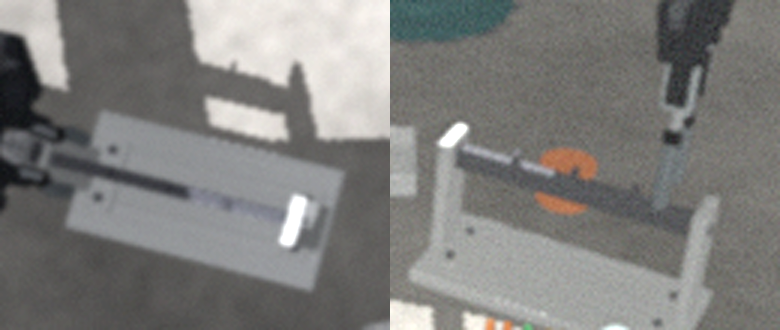

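Pair 1 hangs above its space: the handle is at (665,200), between the rib at (637,190) and the left cheek at (705,210). Lower it with force watch.

```bash
cat >> h.py <<'E'
def lower(i,dx=0):
    """lower onto the new rail, log side force, release when seated"""
    for up in(.04,.02,.012,.006,.002,-.003):
        hit=robot.move_l(pos(NEW,i,up,dx),speed=.06 if up>.03 else .03,force_limit=12)
        f=F(NEW);z=readout.observe()["tcp_pos"][2]-NEW["z"]-.003;print("low",up,round(z,4),f,hit)
        if hit:break
    return dx,z
E
python3 - <<'E'
from h import *
lower(0);o=readout.observe();print(o["time_s"],o["tcp_pos"]-pos(NEW,0,-.003),F(NEW))
E
```

```text
low 0.04 0.0402 [-0.3 -1.3  0.2] False
low 0.02 0.02 [0.  0.1 0.2] False
low 0.012 0.0116 [ 0.5  0.8 -0.9] False
low 0.006 0.0056 [0.3 0.8 0.2] False
low 0.002 0.0017 [ 0.2 -0.   0. ] False
low -0.003 0.0002 [-0.7 -0.2  5.6] True
13.3417 [0.00042986 0.00030651 0.00324355] [-0.7 -0.2  5.6]
```

Seated at the expected height with no side force. Release, back off, and check before the rest.

```bash
cat >> h.py <<'E'
def release(i,dx=0):
    claw.grip(.055,25);robot.move_l(pos(NEW,i,.04,dx),speed=.08);robot.move_l(pos(NEW,i,.15,dx),speed=.25)
def pick(i):
    robot.move_ptp(pos(OLD,i,.16),quat(OLD,1))
    robot.move_l(pos(OLD,i,.07),speed=.25)
    if robot.move_l(pos(OLD,i,0),speed=.1,force_limit=10): print("HIT on descent",F(OLD));return False
    dx=grip_center(OLD,i);claw.grip(0,40)
    robot.move_l(pos(OLD,i,.012,dx),speed=.04);print("lift",F(OLD))
    robot.move_l(pos(OLD,i,.16,dx),speed=.2)
    o=readout.observe();print("held",round(o["gripper_width"],4),o["time_s"]);return True
def both(name):
    import cv2;ims=[]
    for n,(u,v) in(("top",(220,235)),("scene",(455,185))):
        f=optics.capture(n)["frame"][v-60:v+60,u-65:u+65];ims.append(cv2.resize(f,None,fx=3,fy=3,interpolation=cv2.INTER_CUBIC))
    cv2.imwrite(name,cv2.convertScaleAbs(np.hstack(ims),alpha=1.5))
E
python3 - <<'E'
from h import *
release(0)
ok=pick(1);both("pics/g4.png")
E
```

```text
grip [-5.9  0.3  6.9] 0.0217 dx 0
grip [-5.6  0.   7. ] 0.0214 dx -0.001
grip [-2.6  0.1  5.1] 0.0214 dx -0.002
lift [ 0.1 -0.7 -1.7]
held 0.0213 20.625
```

View pics/g4.png

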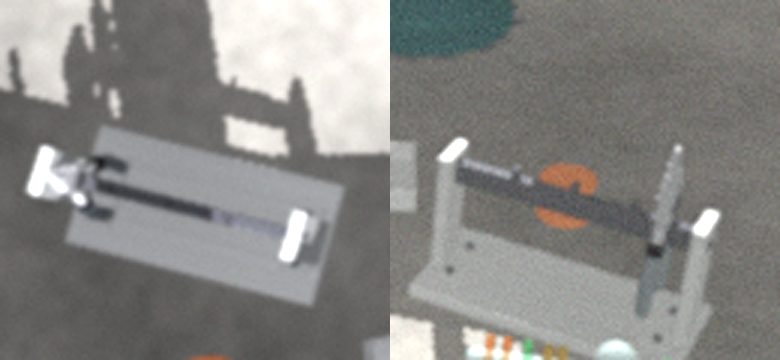

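Pair 1 hangs upright and astride in the leftmost space, with its tip at (678,150) and its handles both sides of the rail. Pair 2 is held. Place it.

```bash
cat >> h.py <<'E'
def place(i):
    robot.move_ptp(pos(NEW,i,.15),quat(NEW,1));robot.move_l(pos(NEW,i,.082),speed=.2)
    dx,z=lower(i)
    if abs(z)<.003: release(i);return True
    print("NOT SEATED",z);return False
E
python3 - <<'E'
from h import *
if place(1) and pick(2): both("pics/g5.png")
E
```

```text
low 0.04 0.0401 [-1.  -0.  -1.4] False
low 0.02 0.02 [-0.8  0.6 -1.2] False
low 0.012 0.0116 [ 0.  -0.2 -0.7] False
low 0.006 0.0056 [ 0.1  0.6 -0.7] False
low 0.002 0.0017 [ 0.2 -0.4 -1.5] False
low -0.003 0.0011 [-1.  -1.2  6.5] True
grip [-2.3 -0.6  3.5] 0.0251 dx 0
lift [-0.2  0.8 -1.1]
held 0.0251 32.4417
```

View pics/g5.png

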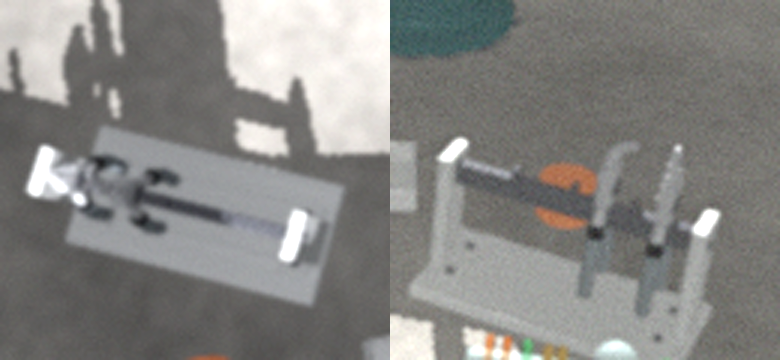

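Pair 2 (bent-nose) hangs well at (600,200). Pair 3 is held, but 25 mm wide instead of 22, so I'll look at it in hand.

```bash
python3 - <<'E'
from h import *
import cv2
ims=[]
for n in("scene","top"):
    u,v=proj(n,pos(OLD,2,.15)).astype(int);f=CAM[n]["frame"][max(v-45,0):max(v-45,0)+90,u-45:u+45]
    ims.append(cv2.resize(f,(400,400),interpolation=cv2.INTER_CUBIC))
cv2.imwrite("pics/g6.png",cv2.convertScaleAbs(np.hstack(ims),alpha=1.6))
E
```

```text
(no output)
```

View pics/g6.png

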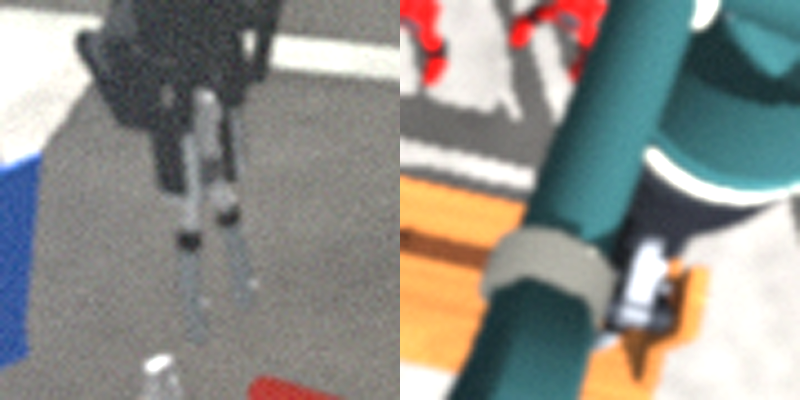

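Pair 3 (the nipper) hangs upright between the fingers at (210,150). The pads are catching the lower edge of its wide head, which explains the 25 mm. Proceed.

```bash
python3 - <<'E'
from h import *
if place(2) and pick(3): both("pics/g7.png")
E
```

```text
low 0.04 0.0401 [-0.3 -0.6 -0.5] False
low 0.02 0.02 [-0.3  0.2 -0.7] False
low 0.012 0.0116 [ 0.  -0.1 -2. ] False
low 0.006 0.0059 [ 2.8 -0.7 -2.5] False
low 0.002 0.0018 [ 5.6  0.8 -3.8] False
low -0.003 0.001 [-1.5 -1.8  6.5] True
grip [-6.7 -0.9  7.2] 0.0213 dx 0
grip [-5.5  0.2  6. ] 0.0214 dx -0.001
grip [-4.1  0.5  7. ] 0.0215 dx -0.002
grip [-2.   0.6  4.9] 0.0216 dx -0.003
lift [ 0.5 -0.3 -0.8]
held 0.0215 45.1083
```

View pics/g7.png

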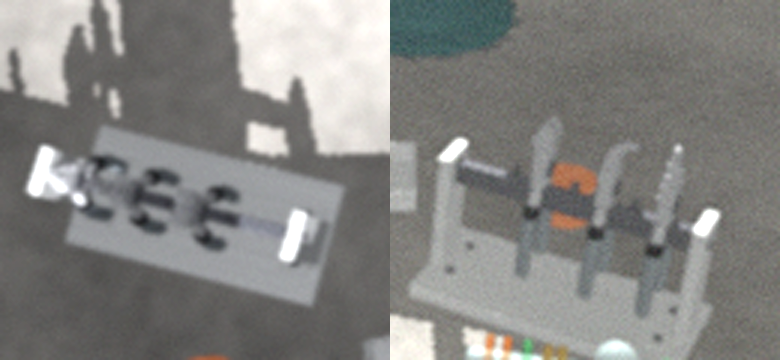

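Three pairs hang upright, one per space, at (540,190), (600,200) and (665,210). Place the last one, then retreat.

```bash
python3 - <<'E'
from h import *
import cv2
if place(3):
    robot.move_ptp(np.array([.45,-.05,.33]),quat(NEW,1))
    both("pics/g8.png");print(readout.observe()["time_s"],readout.observe()["gripper_width"])
    cv2.imwrite("pics/end.png",optics.capture("scene")["frame"])
E
```

```text
low 0.04 0.0401 [ 0.9  0.4 -1. ] False
low 0.02 0.02 [ 0.9 -0.4 -0.4] False
low 0.012 0.0116 [ 0.4 -0.1 -0.4] False
low 0.006 0.0056 [ 0.1 -1.2 -0.4] False
low 0.002 0.0017 [-0.5  0.3 -0.8] False
low -0.003 0.0011 [-1.7 -0.8  6.4] True
52.8917 0.05521851696901145
```

View pics/g8.png

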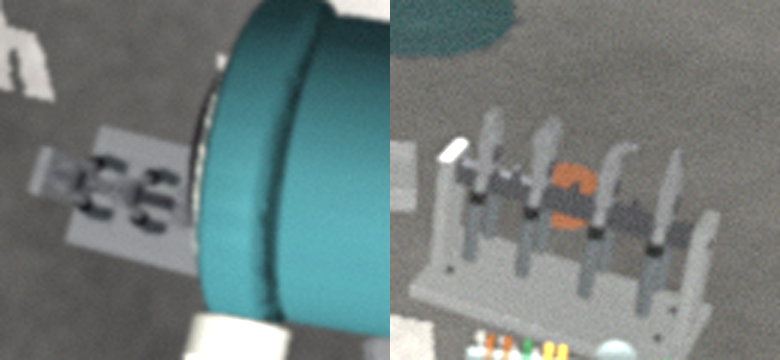

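View pics/end.png

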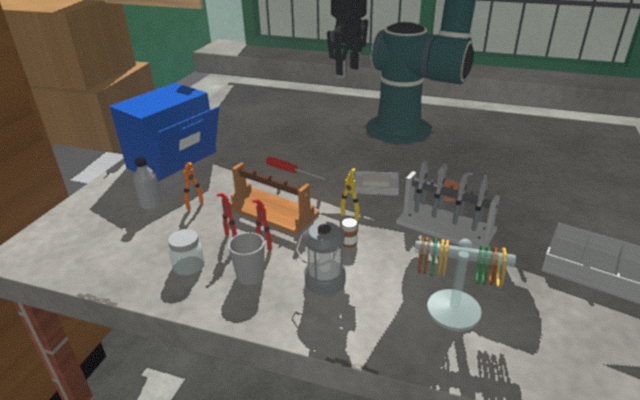

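All four pairs hang upright and astride in the new rack, in the same order. The old rack at (270,200) is empty, and the lantern, stand, dish, jar and look-alikes are where they were.

```bash
python3 -c "
from station import finish_job;finish_job()"
```

```text
the job is handed in; nothing more can be done
```

All four pliers are moved to the aluminium rack, one per space and in their original order. From the robot's left they are long-nose, bent-nose, nipper, flat-nose. I handed the job in at about 53 s of the 102 s allowed.

- **Seating:** each pair met the rail within about 1 mm of the expected height.
- **Forces:** the readings I took showed at most about 7 N along any axis.
- **Final pictures:** all four hang upright astride the rail and the old rack is empty. The lantern, bangle stand, soap dish, jar and coloured look-alikes look unmoved. The arm hid half the new rack in the last top view, so the last pair's placing was checked only in the scene view.
- **Disagreements along the way:**
  - The nipper read 25 mm wide in the gripper instead of 22, probably because the pads caught the edge of its head. It showed about 6 N of side force just before seating, but it seated as expected.
  - Two of the grasps on the old rack needed a 2–3 mm sideways correction.

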